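Make up two wax-carving class kits

ROBOT

A 6-joint arm with a two-finger parallel gripper is mounted at the origin on the work surface. World frame = base frame: x ahead of the robot, y to its left, z up, the work surface at z = 0. Lengths are in m, angles in rad, forces in N, time in s.
With the tool pointing down it reaches from about 0.375 to 0.975 m from the base axis. Payload 3.8 kg.
Tool frame: the origin (TCP) lies midway between the tips of the shut fingers; the grasp point (between the pads) lies 19 mm behind it; z points along the fingers, y is the line along which they close (so a half turn about z gives the same grasp; the last joint's range is limited). The gripper opens to 85 mm and grips with 20 to 120 N. Pads are 22 mm wide; open, the fingers measure 114 mm over their backs; the gripper's body (76 mm by 85 mm) begins 54 mm behind the grasp point. The pads swing forward as they close: fully open they stand 13 mm farther back than shut.
Start: joints at [-1.212, 0.264, 1.604, -0, 1.274, -0.037], TCP at [0.26, -0.623, 0.231] pointing down, gripper open.
Joint ranges: [-2.63, 2.63], [-0.94, 2.18], [0.31, 2.57], [-1.31, 4.45], [0, 2.66], [-2.55, 2.55]. Speed limits (rad/s): [2.57, 2.57, 3.14, 3.14, 3.14, 3.14].

INTERFACE

Orientations are given as a rotation vector (axis times angle).
In Python, from workcell import bot, imaging gives the robot as it stands.
- The arm moves only by the tool step_arm, never from a script. Its argument "series" is a list of rows, each an object of numbers: "grip": the closure, from -1 (fully open) to 1 (shut); "x", "y", "z": the shift along the tool's x, y, z normalised to -1 to 1, where 1 is 500 mm; "ax", "ay", "az": the turn, a rotation vector about the tool's x, y, z normalised to -1 to 1, where 1 is 30 degrees. A call has 1 to 12 rows; each row is the pose to reach, as a shift and turn from the pose commanded when the call began, along the tool's axes at that moment; what a row does not reach only later rows make up. A row lasts 1/10 s, in which the tool goes at most 50 mm and 8.59 degrees, less where a joint would pass 70% of its speed; a pose out of reach is approached as far as the arm can. A call with a number of a shift or a turn outside -1 to 1 is refused whole. A call with a gripper value outside its range is refused whole. The fingers move at their own pace and stop on an object; "force" is the grip in N (left out, the last holds). Time passes only in rows, so rows that repeat a pose let the fingers close. It gives the time, the measured TCP pose, the force, the opening and the grip force at its end, in the units of the state.
- bot.read_state(): the state, without advancing time (a new reading comes with each control period).
- imaging.read_camera(name): name is "side" or "top"; returns a dict with "img" (400x640x3 uint8, red, green, blue), "fx", "fy", "cx", "cy" (pixels), "R" (3x3) and "t" (3): a world point X has camera coordinates R X + t. Camera axes: x right, y down, z forward; pixel columns grow to the right and rows downward; lengths in m; the calibration is good to about 2 mm. A picture is of the moment at which its call begins. There is no depth.
- bot.finish_job(): hands the job in; it is judged then, once.
The state is a dict: "time": time; "q": joint angles; "joint_vel": joint speeds; "joint_torque": joint torques, N m; "tool_pos": TCP position; "tcp_rot": TCP orientation; "wrist_force": force on the tool from outside, world axes, zero at the start; "torque": the same for the moment, N m; "width": opening from 0.0 (shut) to 1.0 (fully open); "grip_force": force on a finger pad.
Only numpy, scipy, OpenCV 4.12 (cv2) and the standard library are available. Lean on these libraries where they do the work, as an engineer would, in place of code of your own. Each camera call takes 0.05 s, during which the arm holds its last target. There are 200 camera calls.

TASK

Make up the two kits for the wax-carving class from the stock lying about on the table. In the long narrow tray lay the file in the long compartment and the larger round wax blank in the short one; in the broad tray lay the wooden ring clamp in the compartment that runs the whole length, the rectangular wax slab in the larger of the two pockets and the smaller round wax blank in the smaller pocket. Everything must end flat on the floor of its own compartment, the same way up as it started; leave the glass jar and the block of burrs where they are.

Things in the scene. Friction and masses are not known exactly. Their poses are not given: they have to be found in the camera images.
- long_tray: Plastic tray (black floor, grey walls and rib) fixed to the table, 70 (x) by 245 (y) mm. Origin under its centre, at table height. Floor 3 mm thick, walls to 8 mm height; a 3 mm rib, top at 7 mm, divides it: long compartment x -32..32, y -119.5..39 (middle 0, -40), short one x -32..32, y 42..119.5 mm (middle 0, 81). Yaw within 0.15 rad; left or right of the other tray.
- wide_tray: Plastic tray fixed to the table, 140 (x) by 150 (y) mm; origin, floor, walls and ribs as the long tray. Three compartments: full-length, on the robot's side, x -67..-8.5, y -72..72 (middle -37.5, 0); larger pocket x -5.5..67, y -72..18.5 (middle 31, -27); smaller pocket x -5.5..67, y 21.5..72 mm (middle 31, 47). Yaw within 0.15 rad.
- file: Loose hand file lying flat, about 60 g, 130 mm long along its x: flat-sided wooden handle 20 wide (y) by 22 mm high from x -55 to +20 mm, then a thin dark steel blade 14 wide and 4 mm thick, at mid-height, to x +75 mm. Origin under the handle, close to the centre of mass: grip there across y. Either way round in the tray is fine.
- ring_clamp: Loose wooden ring clamp (two pale wooden jaws with a metal band round the middle, dark leather at one end), about 60 g, lying flat, 110 long (x), 28 wide (y), 24 mm high. Origin under its centre; grip across y.
- slab: Loose rectangular block of dark blue carving wax, 56 (x) by 34 (y) by 24 mm high, 45 g. Origin under its centre; grip across y.
- big_blank: Loose larger round ring blank of dark blue wax standing on end: 46 mm across with a 17 mm hole, 26 mm high, 35 g. Origin at the centre of its underside, z along its axis.
- small_blank: Loose smaller round ring blank of dark blue wax standing on end: 28 mm across with a 13 mm hole, 26 mm high, 15 g. Origin at the centre of its underside, z along its axis.
- jar: Bystander, loose: small glass jar with a metal cap, 42 mm across, 48 mm high. Origin at the centre of its underside.
- burr_stand: Bystander, loose: cream block 60 (x) by 42 (y) by 24 mm with a dozen burrs standing in it to 42 mm height. Origin under its centre.
Mind the look-alikes: they are no part of the job. Leave any green look-alike of the file alone.

How it is judged:
By the outcome, as a careful person would: the job done as asked, in the order asked, and still so for the second after the job is handed in, with the robot touching nothing.
It also fails if it takes over 115 s, if anything falls off the work surface, if the arm or the gripper's body presses on something with over 40 N, if the wrist force passes 120 N, or if a joint passes its speed limit or range.

## Working session

There is one attempt and no reset: what is moved stays moved. The work goes in short steps, Python scripts to look and compute and a tool call to move; the robot and the scene stay as the last step left them, time stands still between calls to the robot, and variables do not carry over. Pictures are saved under pics/ and viewed, at most 14 in all, crops included, and the job is handed in when it is done.

Besides the shell and the picture viewer there is one more tool, called after "Call:" as name(argument=value, ...) on one line, values as JSON. step_arm: Moves the arm, as the interface text tells. Scaled input: -1 to 1 covers 500 mm each way for a shift and 30 degrees each way for a turn. Its arguments: {"type":"object","properties":{"series":{"type":"array","items":{"type":"object","properties":{"grip":{"type":"number"},"x":{"type":"number","minimum":-1,"maximum":1},"y":{"type":"number","minimum":-1,"maximum":1},"z":{"type":"number","minimum":-1,"maximum":1},"ax":{"type":"number","minimum":-1,"maximum":1},"ay":{"type":"number","minimum":-1,"maximum":1},"az":{"type":"number","minimum":-1,"maximum":1}}}},"force":{"type":"number"}},"required":["series"]}

```bash
mkdir -p pics; python3 - <<'E'
from workcell import bot, imaging
import cv2
s=bot.read_state()
for k in s: print(k,s[k])
for n in("top","side"):
    c=imaging.read_camera(n); cv2.imwrite(f"pics/{n}0.png",c["img"][:,:,::-1]); print(n,{k:c[k] for k in c if k!="img"})
E
```

```text
time 0.0
q [-1.21190026e+00  2.64743425e-01  1.60536774e+00 -8.36315334e-06
  1.27367661e+00 -3.68983866e-02]
joint_vel [ 8.99315424e-05  8.79637595e-05  1.90533893e-04  8.85373923e-05
 -9.79630032e-04 -7.61632125e-04]
joint_torque [ 2.53276939e-04 -5.15117097e+01 -3.67309678e+01 -2.48438819e-04
  1.28135699e-02 -1.78984465e-05]
tool_pos [ 0.25998427 -0.62214343  0.22997194]
tcp_rot [-3.07815158e+00 -6.17240387e-01  5.64747495e-04]
wrist_force [ 0.0667374   0.49687427 -0.02414016]
torque [-0.03331591 -0.0339316  -0.01272045]
grip_force 0.0
width 0.9992783236201329
top {'fx': 501.8860256065472, 'fy': 501.8860256065472, 'cx': 316.90406284097736, 'cy': 197.59509700408415, 'R': array([[ 0.01084216, -0.99987964, -0.01109773],
       [-0.99761562, -0.01005979, -0.06827793],
       [ 0.06815807,  0.01181155, -0.99760461]]), 't': array([0.00343958, 0.47436891, 1.37530964])}
side {'fx': 365.00491284452715, 'fy': 365.00491284452715, 'cx': 319.49558822020714, 'cy': 195.61164201612652, 'R': array([[-0.99075959, -0.13498376, -0.01322184],
       [-0.05136261,  0.46363499, -0.88453631],
       [ 0.12552815, -0.87568372, -0.46628393]]), 't': array([0.45993667, 0.07106072, 1.02242529])}
```

View pics/top0.png

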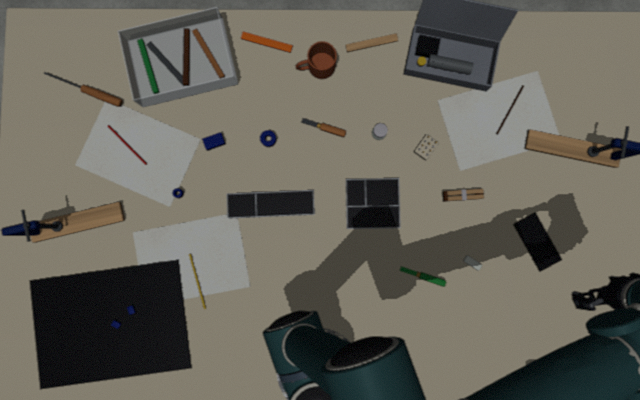

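View pics/side0.png

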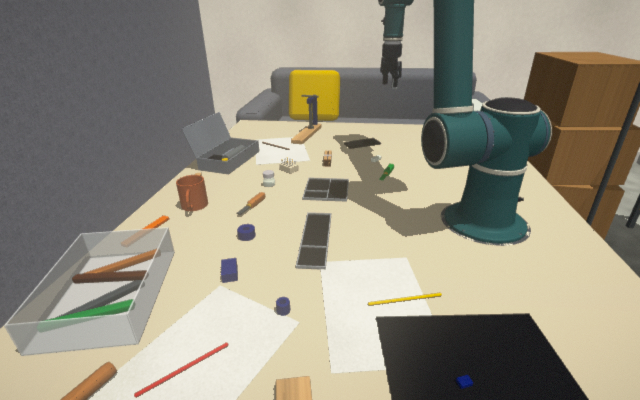

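Candidates (top view):
- **File:** the wood-handled one at (325,128). The green one at (423,275), the box files near (180,60) and the awl at (85,88) are decoys.
- **Big blank:** (268,138).
- **Small blank:** (178,192). The blue bits at (116,324) and (131,309) are decoys.
- **Slab:** (214,141).
- **Clamp:** (463,195). The bars at (267,42) and (371,43) are not clamps.
- **Trays:** long at (270,203), wide at (372,203).

```bash
cat > h.py <<'E'
import numpy as np, cv2
from workcell import bot, imaging
from scipy.spatial.transform import Rotation as Ro
def cast(c,uv,z):
    uv=np.atleast_2d(uv).astype(float)
    d=np.c_[(uv[:,0]-c["cx"])/c["fx"],(uv[:,1]-c["cy"])/c["fy"],np.ones(len(uv))]@c["R"]
    C=-c["R"].T@c["t"]; return (C+d*((z-C[2])/d[:,2])[:,None])[:,:2]
def comp(m,px):
    """mask of the component nearest px"""
    n,l=cv2.connectedComponents(m.astype(np.uint8)); v,u=np.nonzero(l)
    i=np.argmin((u-px[0])**2+(v-px[1])**2); v2,u2=np.nonzero(l==l[v[i],u[i]])
    return np.c_[u2,v2]
def fit(c,m,px,z):
    """centre, yaw of long axis, size of the component, cast on plane z"""
    P=cast(c,comp(m,px),z); (cx,cy),(w,h),a=cv2.minAreaRect((P*1000).astype(np.float32))
    a=np.deg2rad(a)+(0 if w>=h else np.pi/2); a=(a+np.pi/2)%np.pi-np.pi/2
    return P.mean(0),np.array([cx,cy])/1000,a,(max(w,h),min(w,h))
def blue(c): 
    I=c["img"].astype(int); return (I[...,2]>I[...,0]+25)&(I[...,2]>I[...,1]+25)
def go(x,y,z,head):
    """shift/turn in move units from the present pose to a pose with tool x at heading head, pointing down"""
    s=bot.read_state(); R=Ro.from_rotvec(s["tcp_rot"])
    c,k=np.cos(head),np.sin(head); T=Ro.from_matrix(np.array([[c,k,0],[k,-c,0],[0,0,-1]]))
    d=R.inv().apply(np.array([x,y,z])-s["tool_pos"])/0.5; w=np.rad2deg((R.inv()*T).as_rotvec())/30
    return np.round(d,4),np.round(w,3)
E
python3 - <<'E'
from h import *
c=imaging.read_camera("top"); I=c["img"]; hsv=cv2.cvtColor(I,cv2.COLOR_RGB2HSV)
b=blue(c)
for n,px in(("slab",(214,141)),("big",(268,138)),("small",(178,192))): print(n,*fit(c,b,px,.013))
print("clamp px",hsv[195,[443,447,452,458,463,468,475,480,484,490]].tolist())
print("file px",hsv[[123,126,130,132],[310,318,335,342]].tolist(),hsv[150,330])
crop=cv2.resize(I[100:235,160:500],None,fx=2.35,fy=2.35,interpolation=cv2.INTER_CUBIC)
cv2.imwrite("pics/crop.png",crop[:,:,::-1])
E
```

```text
slab [0.63156551 0.30118239] [0.63143347 0.30107632] -1.2144947010037992 (53.4099235534668, 32.75751495361328)
big [0.6407795  0.14796321] [0.64069324 0.14883128] -1.561889165026396 (42.19423294067383, 39.68593978881836)
small [0.48422035 0.39839226] [0.48347324 0.39884979] 0.029387468722157806 (22.549741744995117, 22.38861846923828)
clamp px [[11, 68, 30], [13, 145, 51], [17, 93, 74], [17, 86, 68], [126, 10, 122], [16, 111, 92], [15, 107, 105], [16, 108, 113], [21, 47, 124], [23, 39, 131]]
file px [[96, 27, 48], [20, 160, 110], [13, 158, 108], [14, 163, 105]] [ 23  41 132]
```

View pics/crop.png

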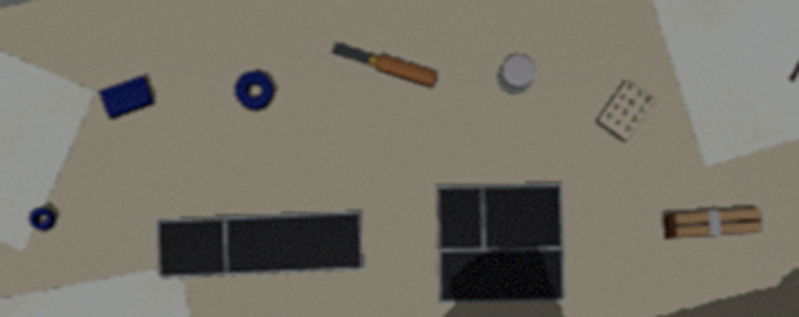

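The crop confirms the choice. It shows the slab, big blank, file (orange handle to the right, blade to the left), the small blank at bottom left, the clamp at right, and both trays with their ribs where expected.

```bash
python3 - <<'E'
from h import *
c=imaging.read_camera("top"); I=c["img"]; hsv=cv2.cvtColor(I,cv2.COLOR_RGB2HSV)
H,S,V=[hsv[...,i].astype(int) for i in range(3)]
w=((H<22)&(S>75)).astype(np.uint8)
print("handle",*fit(c,w,(330,129),.011))
w2=cv2.morphologyEx(w,cv2.MORPH_CLOSE,np.ones((3,9)))
print("clamp",*fit(c,w2,(470,195),.012))
dark=(V<62)
for n,px in(("L short",(242,205)),("L long",(285,203)),("W small",(355,192)),("W large",(383,192)),("W full",(360,220))): print(n,*fit(c,dark,px,.004))
E
```

```text
handle [ 0.66770039 -0.02985566] [ 0.66773639 -0.02884995] 1.2537909411789494 (83.5867691040039, 20.650524139404297)
clamp [ 0.48759142 -0.39639151] [ 0.48774329 -0.39644223] -1.4938395017294734 (110.32443237304688, 28.08102798461914)
L short [0.4521096  0.22021956] [0.45221954 0.21942108] -1.5478338299099068 (75.62335205078125, 62.050662994384766)
L long [0.45882388 0.09892514] [0.45936469 0.09896475] -1.5169153764560894 (156.188720703125, 63.156532287597656)
W small [ 0.4590958  -0.14756036] [ 0.46039062 -0.14683032] -1.5600400053652832 (142.3062286376953, 136.93768310546875)
W large [ 0.4590958  -0.14756036] [ 0.46039062 -0.14683032] -1.5600400053652832 (142.3062286376953, 136.93768310546875)
W full [ 0.4590958  -0.14756036] [ 0.46039062 -0.14683032] -1.5600400053652832 (142.3062286376953, 136.93768310546875)
```

```bash
python3 - <<'E'
from h import *
print(go(.672,-.015,.12,1.254))
E
```

```text
(array([ 1.2285, -0.8029,  0.2221]), array([-3.000e-03, -1.000e-03, -1.639e+00]))
```

Call:
step_arm(series=[{"x": 0.75,"y": -0.49,"z": 0.05,"az": -0.95,"grip": -1},{"x": 0.75,"y": -0.49,"z": 0.05,"az": -0.95,"grip": -1},{"x": 0.75,"y": -0.49,"z": 0.05,"az": -0.95,"grip": -1},{"x": 0.75,"y": -0.49,"z": 0.05,"az": -0.95,"grip": -1},{"x": 0.75,"y": -0.49,"z": 0.05,"az": -0.95,"grip": -1},{"x": 0.75,"y": -0.49,"z": 0.05,"az": -0.95,"grip": -1},{"x": 0.75,"y": -0.49,"z": 0.05,"az": -0.95,"grip": -1},{"x": 0.75,"y": -0.49,"z": 0.05,"az": -0.95,"grip": -1},{"x": 0.75,"y": -0.49,"z": 0.05,"az": -0.95,"grip": -1},{"x": 0.75,"y": -0.49,"z": 0.05,"az": -0.95,"grip": -1},{"x": 0.75,"y": -0.49,"z": 0.05,"az": -0.95,"grip": -1}], force=40)

```text
validation failed for argument at $.se...
```

```bash
python3 - <<'E'
from h import *
s=bot.read_state();print(s["tool_pos"],s["q"],s["time"])
print(go(.672,-.015,.10,1.254))
E
```

```text
[ 0.26007229 -0.62237054  0.23041425] [-1.21189986e+00  2.64474540e-01  1.60488430e+00 -1.21974060e-06
  1.27370996e+00 -3.69095022e-02] 0.2
(array([ 1.2285, -0.8028,  0.2621]), array([-3.000e-03, -1.000e-03, -1.639e+00]))
```

Call:
step_arm(series=[{"x": 0.75,"y": -0.49,"z": 0.05,"ax": 0.0,"ay": 0.0,"az": -0.95,"grip": -1.0}], force=40)

```text
time: 0.3
tool_pos: [0.2859, -0.585, 0.2283]
tcp_rot: [3.024, 0.843, -0.003]
wrist_force: [0.6, 0.1, 0.3]
width: 1.004
grip_force: 0.0
```

```bash
python3 - <<'E'
from h import *
print(go(.672,-.015,.10,1.254))
E
```

```text
(array([ 1.2513, -0.5766,  0.2524]), array([ 0.002,  0.006, -1.356]))
```

Call:
step_arm(series=[{"x": 0.85,"y": -0.39,"z": 0.1,"ax": 0.0,"ay": 0.0,"az": -0.95,"grip": -1.0},{"x": 0.85,"y": -0.39,"z": 0.1,"ax": 0.0,"ay": 0.0,"az": -0.95,"grip": -1.0},{"x": 0.85,"y": -0.39,"z": 0.1,"ax": 0.0,"ay": 0.0,"az": -0.95,"grip": -1.0},{"x": 0.85,"y": -0.39,"z": 0.1,"ax": 0.0,"ay": 0.0,"az": -0.95,"grip": -1.0},{"x": 0.85,"y": -0.39,"z": 0.1,"ax": 0.0,"ay": 0.0,"az": -0.95,"grip": -1.0},{"x": 0.85,"y": -0.39,"z": 0.1,"ax": 0.0,"ay": 0.0,"az": -0.95,"grip": -1.0},{"x": 0.85,"y": -0.39,"z": 0.1,"ax": 0.0,"ay": 0.0,"az": -0.95,"grip": -1.0},{"x": 0.85,"y": -0.39,"z": 0.1,"ax": 0.0,"ay": 0.0,"az": -0.95,"grip": -1.0},{"x": 0.85,"y": -0.39,"z": 0.1,"ax": 0.0,"ay": 0.0,"az": -0.95,"grip": -1.0},{"x": 0.85,"y": -0.39,"z": 0.1,"ax": 0.0,"ay": 0.0,"az": -0.95,"grip": -1.0}], force=40)

```text
time: 1.3
tool_pos: [0.5517, -0.1904, 0.1778]
tcp_rot: [-2.72, -1.569, -0.001]
wrist_force: [0.2, -0.9, 0.8]
width: 0.997
grip_force: 0.0
```

```bash
python3 - <<'E'
from h import *
print(go(.672,-.015,.10,1.254))
E
```

```text
(array([0.4238, 0.0327, 0.1561]), array([-0.001, -0.003, -0.397]))
```

Call:
step_arm(series=[{"x": 0.424,"y": 0.033,"z": 0.156,"ax": 0.0,"ay": 0.0,"az": -0.397,"grip": -1.0},{"x": 0.424,"y": 0.033,"z": 0.156,"ax": 0.0,"ay": 0.0,"az": -0.397,"grip": -1.0},{"x": 0.424,"y": 0.033,"z": 0.156,"ax": 0.0,"ay": 0.0,"az": -0.397,"grip": -1.0},{"x": 0.424,"y": 0.033,"z": 0.156,"ax": 0.0,"ay": 0.0,"az": -0.397,"grip": -1.0},{"x": 0.424,"y": 0.033,"z": 0.156,"ax": 0.0,"ay": 0.0,"az": -0.397,"grip": -1.0},{"x": 0.424,"y": 0.033,"z": 0.156,"ax": 0.0,"ay": 0.0,"az": -0.397,"grip": -1.0},{"x": 0.424,"y": 0.033,"z": 0.156,"ax": 0.0,"ay": 0.0,"az": -0.397,"grip": -1.0},{"x": 0.424,"y": 0.033,"z": 0.156,"ax": 0.0,"ay": 0.0,"az": -0.397,"grip": -1.0}], force=40)

```text
time: 2.1
tool_pos: [0.671, -0.0203, 0.1009]
tcp_rot: [2.547, 1.838, -0.0]
wrist_force: [0.0, 0.2, 0.3]
width: 1.005
grip_force: 0.0
```

```bash
python3 - <<'E'
from h import *
s=bot.read_state();print(s["tool_pos"],s["q"],s["time"])
c=imaging.read_camera("side"); cv2.imwrite("pics/s1.png",cv2.resize(c["img"][120:270,180:340],None,fx=4,fy=4)[:,:,::-1])
print(go(.672,-.015,.008,1.254))
E
```

```text
[ 0.67101555 -0.02027829  0.10088485] [-6.71083486e-02  3.59488647e-01  1.73118140e+00 -4.49687403e-04
  1.05078934e+00  2.53466117e-01] 2.1
(array([ 0.0112, -0.0019,  0.1863]), array([ 0.001,  0.   , -0.008]))
```

View pics/s1.png

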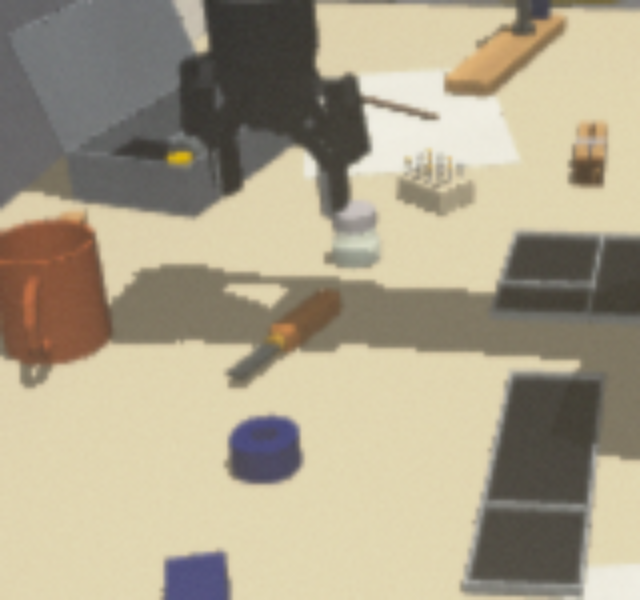

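The gripper hangs above the file, clear of the jar (crop 355,230) and the mug. Going down.

Call:
step_arm(series=[{"x": 0.011,"y": -0.002,"z": 0.1,"ax": 0.0,"ay": 0.0,"az": -0.008,"grip": -1.0},{"x": 0.011,"y": -0.002,"z": 0.15,"ax": 0.0,"ay": 0.0,"az": -0.008,"grip": -1.0},{"x": 0.011,"y": -0.002,"z": 0.186,"ax": 0.0,"ay": 0.0,"az": -0.008,"grip": -1.0},{"x": 0.011,"y": -0.002,"z": 0.186,"ax": 0.0,"ay": 0.0,"az": -0.008,"grip": -1.0},{"x": 0.011,"y": -0.002,"z": 0.186,"ax": 0.0,"ay": 0.0,"az": -0.008,"grip": 1.0},{"x": 0.011,"y": -0.002,"z": 0.186,"ax": 0.0,"ay": 0.0,"az": -0.008,"grip": 1.0},{"x": 0.011,"y": -0.002,"z": 0.186,"ax": 0.0,"ay": 0.0,"az": -0.008,"grip": 1.0},{"x": 0.011,"y": -0.002,"z": 0.186,"ax": 0.0,"ay": 0.0,"az": -0.008,"grip": 1.0},{"x": 0.011,"y": -0.002,"z": 0.186,"ax": 0.0,"ay": 0.0,"az": -0.008,"grip": 1.0},{"x": 0.011,"y": -0.002,"z": 0.186,"ax": 0.0,"ay": 0.0,"az": -0.008,"grip": 1.0},{"x": 0.011,"y": -0.002,"z": 0.186,"ax": 0.0,"ay": 0.0,"az": -0.008,"grip": 1.0},{"x": 0.011,"y": -0.002,"z": 0.186,"ax": 0.0,"ay": 0.0,"az": -0.008,"grip": 1.0}], force=40)

```text
time: 3.35
tool_pos: [0.6732, -0.0138, 0.0089]
tcp_rot: [2.542, 1.844, 0.003]
wrist_force: [-0.5, 0.2, 5.6]
width: 0.224
grip_force: 40.0
```

```bash
python3 - <<'E'
from h import *
s=bot.read_state();print(s["tool_pos"],s["width"]*85,s["grip_force"])
print(go(.672,-.015,.08,1.254)); print(go(.4593,.089,.08,1.626))
E
```

```text
[ 0.67315692 -0.01380023  0.00886462] 19.004609141093436 40.03726243972778
(array([-0.0029, -0.0012, -0.1423]), array([ 0.004, -0.001,  0.003]))
(array([ 0.0628, -0.4701, -0.1432]), array([ 0.004, -0.   , -0.708]))
```

Call:
step_arm(series=[{"x": 0.0,"y": 0.0,"z": -0.1,"ax": 0.0,"ay": 0.0,"az": 0.0,"grip": 1.0},{"x": 0.0,"y": 0.0,"z": -0.14,"ax": 0.0,"ay": 0.0,"az": 0.0,"grip": 1.0},{"x": 0.063,"y": -0.47,"z": -0.143,"ax": 0.0,"ay": 0.0,"az": -0.708,"grip": 1.0},{"x": 0.063,"y": -0.47,"z": -0.143,"ax": 0.0,"ay": 0.0,"az": -0.708,"grip": 1.0},{"x": 0.063,"y": -0.47,"z": -0.143,"ax": 0.0,"ay": 0.0,"az": -0.708,"grip": 1.0},{"x": 0.063,"y": -0.47,"z": -0.143,"ax": 0.0,"ay": 0.0,"az": -0.708,"grip": 1.0},{"x": 0.063,"y": -0.47,"z": -0.143,"ax": 0.0,"ay": 0.0,"az": -0.708,"grip": 1.0},{"x": 0.063,"y": -0.47,"z": -0.143,"ax": 0.0,"ay": 0.0,"az": -0.708,"grip": 1.0},{"x": 0.063,"y": -0.47,"z": -0.143,"ax": 0.0,"ay": 0.0,"az": -0.708,"grip": 1.0},{"x": 0.063,"y": -0.47,"z": -0.143,"ax": 0.0,"ay": 0.0,"az": -0.708,"grip": 1.0},{"x": 0.063,"y": -0.47,"z": -0.143,"ax": 0.0,"ay": 0.0,"az": -0.708,"grip": 1.0}], force=40)

```text
time: 4.45
tool_pos: [0.4599, 0.0887, 0.0794]
tcp_rot: [2.16, 2.281, 0.001]
wrist_force: [-0.1, 0.2, 0.1]
width: 0.22
grip_force: 39.5
```

```bash
python3 - <<'E'
from h import *
s=bot.read_state();print(s["tool_pos"],s["width"]*85,s["grip_force"])
c=imaging.read_camera("side"); cv2.imwrite("pics/s2.png",cv2.resize(c["img"][150:290,230:390],None,fx=4,fy=4)[:,:,::-1])
print(go(.4593,.089,.012,1.626))
E
```

```text
[0.45992931 0.08873527 0.07935669] 18.72686634279463 39.525713324546814
(array([ 0.0007, -0.0011,  0.1345]), array([ 0.002,  0.   , -0.002]))
```

View pics/s2.png

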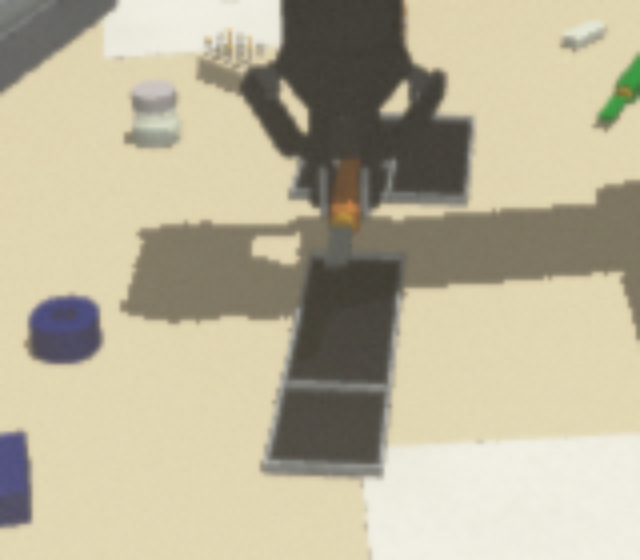

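The file is held level, blade towards the camera. Lowering it.

Call:
step_arm(series=[{"x": 0.001,"y": -0.001,"z": 0.07,"ax": 0.0,"ay": 0.0,"az": 0.0,"grip": 1.0},{"x": 0.001,"y": -0.001,"z": 0.11,"ax": 0.0,"ay": 0.0,"az": 0.0,"grip": 1.0},{"x": 0.001,"y": -0.001,"z": 0.128,"ax": 0.0,"ay": 0.0,"az": 0.0,"grip": 1.0},{"x": 0.001,"y": -0.001,"z": 0.134,"ax": 0.0,"ay": 0.0,"az": 0.0,"grip": 1.0},{"x": 0.001,"y": -0.001,"z": 0.134,"ax": 0.0,"ay": 0.0,"az": 0.0,"grip": 1.0},{"x": 0.001,"y": -0.001,"z": 0.134,"ax": 0.0,"ay": 0.0,"az": 0.0,"grip": -0.3},{"x": 0.001,"y": -0.001,"z": 0.134,"ax": 0.0,"ay": 0.0,"az": 0.0,"grip": -0.3},{"x": 0.001,"y": -0.001,"z": 0.134,"ax": 0.0,"ay": 0.0,"az": 0.0,"grip": -0.3},{"x": 0.001,"y": -0.001,"z": 0.134,"ax": 0.0,"ay": 0.0,"az": 0.0,"grip": -0.3},{"x": 0.001,"y": -0.001,"z": 0.1,"ax": 0.0,"ay": 0.0,"az": 0.0,"grip": -1.0},{"x": 0.001,"y": -0.001,"z": 0.0,"ax": 0.0,"ay": 0.0,"az": 0.0,"grip": -1.0},{"x": 0.001,"y": -0.001,"z": 0.0,"ax": 0.0,"ay": 0.0,"az": 0.0,"grip": -1.0}], force=40)

```text
time: 5.7
tool_pos: [0.4631, 0.0903, 0.085]
tcp_rot: [2.154, 2.277, 0.014]
wrist_force: [1.6, 1.7, 0.3]
width: 0.999
grip_force: 0.0
```

```bash
python3 - <<'E'
from h import *
s=bot.read_state();print(s["tool_pos"],s["width"]*85,s["grip_force"])
print(go(.641,.148,.08,1.626))
E
```

```text
[0.46305791 0.09030398 0.08499797] 84.94443514935793 0.0
(array([0.0955, 0.3616, 0.0142]), array([ 0.022, -0.002,  0.   ]))
```

Call:
step_arm(series=[{"x": 0.095,"y": 0.362,"z": 0.0,"ax": 0.0,"ay": 0.0,"az": 0.0,"grip": -1.0},{"x": 0.095,"y": 0.362,"z": 0.0,"ax": 0.0,"ay": 0.0,"az": 0.0,"grip": -1.0},{"x": 0.095,"y": 0.362,"z": 0.0,"ax": 0.0,"ay": 0.0,"az": 0.0,"grip": -1.0},{"x": 0.095,"y": 0.362,"z": 0.0,"ax": 0.0,"ay": 0.0,"az": 0.0,"grip": -1.0},{"x": 0.095,"y": 0.362,"z": 0.0,"ax": 0.0,"ay": 0.0,"az": 0.0,"grip": -1.0},{"x": 0.095,"y": 0.362,"z": 0.0,"ax": 0.0,"ay": 0.0,"az": 0.0,"grip": -1.0},{"x": 0.095,"y": 0.362,"z": 0.0,"ax": 0.0,"ay": 0.0,"az": 0.0,"grip": -1.0},{"x": 0.095,"y": 0.362,"z": 0.0,"ax": 0.0,"ay": 0.0,"az": 0.0,"grip": -1.0}], force=40)

```text
time: 6.5
tool_pos: [0.6344, 0.1465, 0.0786]
tcp_rot: [-2.159, -2.281, 0.002]
wrist_force: [0.3, -0.5, 0.1]
width: 0.998
grip_force: 0.0
```

```bash
python3 - <<'E'
from h import *
s=bot.read_state();print(s["tool_pos"],s["width"]*85)
print(go(.641,.148,.009,1.626))
E
```

```text
[0.63436738 0.1464776  0.07864895] 84.84320547679233
(array([0.0023, 0.0136, 0.1393]), array([-0.003,  0.   , -0.   ]))
```

Call:
step_arm(series=[{"x": 0.002,"y": 0.012,"z": 0.08,"ax": 0.0,"ay": 0.0,"az": 0.0,"grip": -1.0},{"x": 0.002,"y": 0.012,"z": 0.12,"ax": 0.0,"ay": 0.0,"az": 0.0,"grip": -1.0},{"x": 0.002,"y": 0.012,"z": 0.139,"ax": 0.0,"ay": 0.0,"az": 0.0,"grip": -1.0},{"x": 0.002,"y": 0.012,"z": 0.139,"ax": 0.0,"ay": 0.0,"az": 0.0,"grip": -1.0},{"x": 0.002,"y": 0.012,"z": 0.139,"ax": 0.0,"ay": 0.0,"az": 0.0,"grip": 1.0},{"x": 0.002,"y": 0.012,"z": 0.139,"ax": 0.0,"ay": 0.0,"az": 0.0,"grip": 1.0},{"x": 0.002,"y": 0.012,"z": 0.139,"ax": 0.0,"ay": 0.0,"az": 0.0,"grip": 1.0},{"x": 0.002,"y": 0.012,"z": 0.139,"ax": 0.0,"ay": 0.0,"az": 0.0,"grip": 1.0},{"x": 0.002,"y": 0.012,"z": 0.139,"ax": 0.0,"ay": 0.0,"az": 0.0,"grip": 1.0},{"x": 0.002,"y": 0.012,"z": 0.139,"ax": 0.0,"ay": 0.0,"az": 0.0,"grip": 1.0}], force=30)

```text
time: 7.5
tool_pos: [0.6434, 0.1485, 0.0114]
tcp_rot: [2.158, 2.281, 0.004]
wrist_force: [-1.2, 0.0, 6.1]
width: 0.511
grip_force: 31.9
```

```bash
python3 - <<'E'
from h import *
s=bot.read_state();print(s["tool_pos"],s["width"]*85,s["grip_force"])
print(go(.4521,.2198,.08,1.626))
E
```

```text
[0.64337697 0.14854975 0.01137767] 43.419222439824324 31.92143713007681
(array([ 0.1635, -0.3737, -0.1383]), array([ 0.006, -0.001,  0.   ]))
```

Call:
step_arm(series=[{"x": 0.0,"y": 0.0,"z": -0.1,"ax": 0.0,"ay": 0.0,"az": 0.0,"grip": 1.0},{"x": 0.0,"y": 0.0,"z": -0.138,"ax": 0.0,"ay": 0.0,"az": 0.0,"grip": 1.0},{"x": 0.163,"y": -0.374,"z": -0.138,"ax": 0.0,"ay": 0.0,"az": 0.0,"grip": 1.0},{"x": 0.163,"y": -0.374,"z": -0.138,"ax": 0.0,"ay": 0.0,"az": 0.0,"grip": 1.0},{"x": 0.163,"y": -0.374,"z": -0.138,"ax": 0.0,"ay": 0.0,"az": 0.0,"grip": 1.0},{"x": 0.163,"y": -0.374,"z": -0.138,"ax": 0.0,"ay": 0.0,"az": 0.0,"grip": 1.0},{"x": 0.163,"y": -0.374,"z": -0.138,"ax": 0.0,"ay": 0.0,"az": 0.0,"grip": 1.0},{"x": 0.163,"y": -0.374,"z": -0.138,"ax": 0.0,"ay": 0.0,"az": 0.0,"grip": 1.0},{"x": 0.163,"y": -0.374,"z": -0.138,"ax": 0.0,"ay": 0.0,"az": 0.0,"grip": 1.0},{"x": 0.163,"y": -0.374,"z": -0.138,"ax": 0.0,"ay": 0.0,"az": 0.0,"grip": 1.0},{"x": 0.163,"y": -0.374,"z": -0.138,"ax": 0.0,"ay": 0.0,"az": 0.0,"grip": 1.0}], force=30)

```text
time: 8.6
tool_pos: [0.4522, 0.2191, 0.0787]
tcp_rot: [2.161, 2.28, 0.001]
wrist_force: [0.2, -0.5, -0.7]
width: 0.513
grip_force: 31.3
```

```bash
python3 - <<'E'
from h import *
s=bot.read_state();print(s["tool_pos"],s["width"]*85,s["grip_force"])
c=imaging.read_camera("side"); cv2.imwrite("pics/s3.png",cv2.resize(c["img"][170:290,230:390],None,fx=4,fy=4)[:,:,::-1])
print(go(.4521,.2198,.015,1.626))
E
```

```text
[0.45218727 0.21909188 0.07873047] 43.63650067456039 31.26108735857997
(array([0.0015, 0.0003, 0.1272]), array([ 0.001, -0.   , -0.002]))
```

View pics/s3.png

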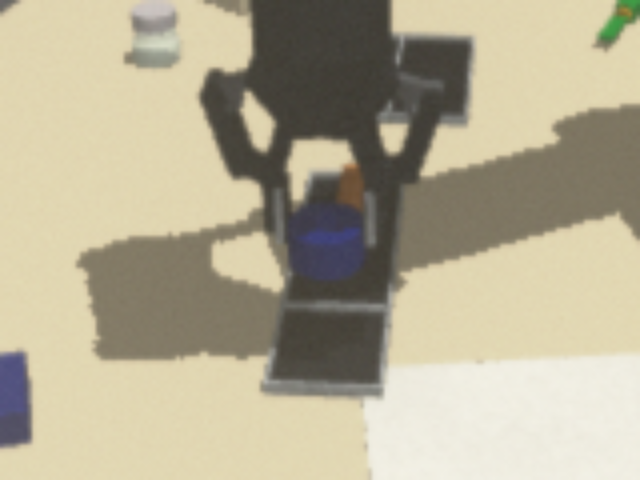

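The blank is held upright over the short compartment, and the file's orange handle shows in the long one behind it. Lowering.

Call:
step_arm(series=[{"x": 0.001,"y": 0.0,"z": 0.07,"ax": 0.0,"ay": 0.0,"az": 0.0,"grip": 1.0},{"x": 0.001,"y": 0.0,"z": 0.105,"ax": 0.0,"ay": 0.0,"az": 0.0,"grip": 1.0},{"x": 0.001,"y": 0.0,"z": 0.12,"ax": 0.0,"ay": 0.0,"az": 0.0,"grip": 1.0},{"x": 0.001,"y": 0.0,"z": 0.127,"ax": 0.0,"ay": 0.0,"az": 0.0,"grip": 1.0},{"x": 0.001,"y": 0.0,"z": 0.127,"ax": 0.0,"ay": 0.0,"az": 0.0,"grip": 1.0},{"x": 0.001,"y": 0.0,"z": 0.127,"ax": 0.0,"ay": 0.0,"az": 0.0,"grip": -0.6},{"x": 0.001,"y": 0.0,"z": 0.127,"ax": 0.0,"ay": 0.0,"az": 0.0,"grip": -0.6},{"x": 0.001,"y": 0.0,"z": 0.127,"ax": 0.0,"ay": 0.0,"az": 0.0,"grip": -0.6},{"x": 0.001,"y": 0.0,"z": 0.127,"ax": 0.0,"ay": 0.0,"az": 0.0,"grip": -0.6},{"x": 0.001,"y": 0.0,"z": 0.0,"ax": 0.0,"ay": 0.0,"az": 0.0,"grip": -1.0},{"x": 0.001,"y": 0.0,"z": 0.0,"ax": 0.0,"ay": 0.0,"az": 0.0,"grip": -1.0},{"x": 0.001,"y": 0.0,"z": 0.0,"ax": 0.0,"ay": 0.0,"az": 0.0,"grip": -1.0}], force=30)

```text
time: 9.85
tool_pos: [0.4535, 0.2211, 0.0817]
tcp_rot: [2.157, 2.28, 0.01]
wrist_force: [0.2, 0.3, -0.6]
width: 1.003
grip_force: 0.0
```

```bash
python3 - <<'E'
from h import *
s=bot.read_state();print(s["tool_pos"],s["q"][[0,5]])
for h in(1.648,-1.494): print(h,go(.4877,-.3964,.10,h))
E
```

```text
[0.453497   0.2210635  0.08170163] [0.40417801 0.3489323 ]
1.648 (array([-1.2367e+00,  4.0000e-04, -3.9600e-02]), array([ 0.013, -0.005, -0.042]))
-1.494 (array([-1.2367e+00,  4.0000e-04, -3.9600e-02]), array([-0.007, -0.02 ,  5.959]))
```

Call:
step_arm(series=[{"x": -0.9,"y": 0.0,"z": -0.05,"ax": 0.0,"ay": 0.0,"az": -0.04,"grip": -1.0},{"x": -0.9,"y": 0.0,"z": -0.05,"ax": 0.0,"ay": 0.0,"az": -0.04,"grip": -1.0},{"x": -0.9,"y": 0.0,"z": -0.05,"ax": 0.0,"ay": 0.0,"az": -0.04,"grip": -1.0},{"x": -0.9,"y": 0.0,"z": -0.05,"ax": 0.0,"ay": 0.0,"az": -0.04,"grip": -1.0},{"x": -0.9,"y": 0.0,"z": -0.05,"ax": 0.0,"ay": 0.0,"az": -0.04,"grip": -1.0},{"x": -0.9,"y": 0.0,"z": -0.05,"ax": 0.0,"ay": 0.0,"az": -0.04,"grip": -1.0},{"x": -0.9,"y": 0.0,"z": -0.05,"ax": 0.0,"ay": 0.0,"az": -0.04,"grip": -1.0},{"x": -0.9,"y": 0.0,"z": -0.05,"ax": 0.0,"ay": 0.0,"az": -0.04,"grip": -1.0},{"x": -0.9,"y": 0.0,"z": -0.05,"ax": 0.0,"ay": 0.0,"az": -0.04,"grip": -1.0},{"x": -0.9,"y": 0.0,"z": -0.05,"ax": 0.0,"ay": 0.0,"az": -0.04,"grip": -1.0},{"x": -0.9,"y": 0.0,"z": -0.05,"ax": 0.0,"ay": 0.0,"az": -0.04,"grip": -1.0},{"x": -0.9,"y": 0.0,"z": -0.05,"ax": 0.0,"ay": 0.0,"az": -0.04,"grip": -1.0}], force=40)

```text
time: 11.05
tool_pos: [0.4744, -0.2281, 0.102]
tcp_rot: [-2.133, -2.302, 0.0]
wrist_force: [-0.1, -0.7, -0.2]
width: 1.002
grip_force: 0.0
```

```bash
python3 - <<'E'
from h import *
s=bot.read_state();print(s["tool_pos"],s["q"][[0,5]])
print(go(.4877,-.3964,.08,1.648))
E
```

```text
[ 0.4743852  -0.2280873   0.10203666] [-0.49580127 -0.5724004 ]
(array([-0.3378,  0.001 ,  0.0434]), array([-0.004, -0.004, -0.002]))
```

Call:
step_arm(series=[{"x": -0.338,"y": 0.001,"z": 0.043,"ax": 0.0,"ay": 0.0,"az": 0.0,"grip": -1.0},{"x": -0.338,"y": 0.001,"z": 0.043,"ax": 0.0,"ay": 0.0,"az": 0.0,"grip": -1.0},{"x": -0.338,"y": 0.001,"z": 0.043,"ax": 0.0,"ay": 0.0,"az": 0.0,"grip": -1.0},{"x": -0.338,"y": 0.001,"z": 0.043,"ax": 0.0,"ay": 0.0,"az": 0.0,"grip": -1.0},{"x": -0.338,"y": 0.001,"z": 0.043,"ax": 0.0,"ay": 0.0,"az": 0.0,"grip": -1.0},{"x": -0.338,"y": 0.001,"z": 0.043,"ax": 0.0,"ay": 0.0,"az": 0.0,"grip": -1.0},{"x": -0.338,"y": 0.001,"z": 0.043,"ax": 0.0,"ay": 0.0,"az": 0.0,"grip": -1.0}], force=40)

```text
time: 11.75
tool_pos: [0.4889, -0.3955, 0.0816]
tcp_rot: [-2.132, -2.305, -0.001]
wrist_force: [-0.3, 0.5, -0.7]
width: 1.003
grip_force: 0.0
```

```bash
python3 - <<'E'
from h import *
s=bot.read_state();print(s["tool_pos"],s["q"][[0,5]])
print(go(.4877,-.3964,.009,1.648))
E
```

```text
[ 0.48885058 -0.39545648  0.08163245] [-0.72005809 -0.79839293]
(array([-0.0019, -0.0023,  0.1453]), array([-0.002, -0.003,  0.002]))
```

Call:
step_arm(series=[{"x": -0.001,"y": -0.002,"z": 0.08,"ax": 0.0,"ay": 0.0,"az": 0.0,"grip": -1.0},{"x": -0.001,"y": -0.002,"z": 0.12,"ax": 0.0,"ay": 0.0,"az": 0.0,"grip": -1.0},{"x": -0.001,"y": -0.002,"z": 0.143,"ax": 0.0,"ay": 0.0,"az": 0.0,"grip": -1.0},{"x": -0.001,"y": -0.002,"z": 0.143,"ax": 0.0,"ay": 0.0,"az": 0.0,"grip": -1.0},{"x": -0.001,"y": -0.002,"z": 0.143,"ax": 0.0,"ay": 0.0,"az": 0.0,"grip": 1.0},{"x": -0.001,"y": -0.002,"z": 0.143,"ax": 0.0,"ay": 0.0,"az": 0.0,"grip": 1.0},{"x": -0.001,"y": -0.002,"z": 0.143,"ax": 0.0,"ay": 0.0,"az": 0.0,"grip": 1.0},{"x": -0.001,"y": -0.002,"z": 0.143,"ax": 0.0,"ay": 0.0,"az": 0.0,"grip": 1.0},{"x": -0.001,"y": -0.002,"z": 0.143,"ax": 0.0,"ay": 0.0,"az": 0.0,"grip": 1.0},{"x": -0.001,"y": -0.002,"z": 0.143,"ax": 0.0,"ay": 0.0,"az": 0.0,"grip": 1.0},{"x": -0.001,"y": -0.002,"z": 0.143,"ax": 0.0,"ay": 0.0,"az": 0.0,"grip": 1.0}], force=40)

```text
time: 12.85
tool_pos: [0.4888, -0.3994, 0.0118]
tcp_rot: [2.134, 2.302, 0.0]
wrist_force: [-0.2, 0.4, 5.9]
width: 0.313
grip_force: 41.2
```

```bash
python3 - <<'E'
from h import *
s=bot.read_state();print(s["tool_pos"],s["width"]*85,s["grip_force"])
c,k=np.cos(.011),np.sin(.011)
for p in((-37.5,0),(31,-27),(31,47)): print(np.array([.460,-.1472])+np.array([[c,-k],[k,c]])@p/1000)
print(go(.4225,-.1476,.08,1.582))
E
```

```text
[ 0.48880219 -0.39937251  0.01182557] 26.571509898950815 41.15304708480835
[ 0.42250227 -0.14761249]
[ 0.49129512 -0.17385737]
[ 0.49048113 -0.09986185]
(array([ 0.5119, -0.0938, -0.1373]), array([0.003, 0.003, 0.124]))
```

Call:
step_arm(series=[{"x": 0.0,"y": 0.0,"z": -0.1,"ax": 0.0,"ay": 0.0,"az": 0.0,"grip": 1.0},{"x": 0.0,"y": 0.0,"z": -0.137,"ax": 0.0,"ay": 0.0,"az": 0.0,"grip": 1.0},{"x": 0.512,"y": -0.094,"z": -0.137,"ax": 0.0,"ay": 0.0,"az": 0.124,"grip": 1.0},{"x": 0.512,"y": -0.094,"z": -0.137,"ax": 0.0,"ay": 0.0,"az": 0.124,"grip": 1.0},{"x": 0.512,"y": -0.094,"z": -0.137,"ax": 0.0,"ay": 0.0,"az": 0.124,"grip": 1.0},{"x": 0.512,"y": -0.094,"z": -0.137,"ax": 0.0,"ay": 0.0,"az": 0.124,"grip": 1.0},{"x": 0.512,"y": -0.094,"z": -0.137,"ax": 0.0,"ay": 0.0,"az": 0.124,"grip": 1.0},{"x": 0.512,"y": -0.094,"z": -0.137,"ax": 0.0,"ay": 0.0,"az": 0.124,"grip": 1.0},{"x": 0.512,"y": -0.094,"z": -0.137,"ax": 0.0,"ay": 0.0,"az": 0.124,"grip": 1.0},{"x": 0.512,"y": -0.094,"z": -0.137,"ax": 0.0,"ay": 0.0,"az": 0.124,"grip": 1.0},{"x": 0.512,"y": -0.094,"z": -0.137,"ax": 0.0,"ay": 0.0,"az": 0.124,"grip": 1.0},{"x": 0.512,"y": -0.094,"z": -0.137,"ax": 0.0,"ay": 0.0,"az": 0.124,"grip": 1.0}], force=40)

```text
time: 14.05
tool_pos: [0.4223, -0.1482, 0.0792]
tcp_rot: [2.21, 2.232, 0.0]
wrist_force: [0.6, 0.0, -0.3]
width: 0.314
grip_force: 40.4
```

```bash
python3 - <<'E'
from h import *
s=bot.read_state();print(s["tool_pos"],s["width"]*85,s["grip_force"])
c=imaging.read_camera("side"); cv2.imwrite("pics/s4.png",cv2.resize(c["img"][130:290,230:400],None,fx=3.5,fy=3.5)[:,:,::-1])
print(go(.4225,-.1476,.015,1.582))
E
```

```text
[ 0.42234264 -0.14821255  0.0791945 ] 26.70240803122472 40.39774954319
(array([0.001 , 0.0007, 0.1282]), array([ 0.   ,  0.   , -0.003]))
```

View pics/s4.png

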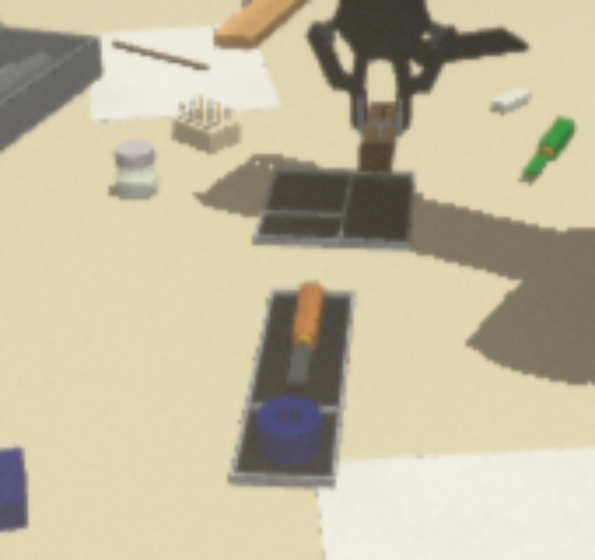

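The file lies in the long compartment, though its butt is near the far wall, so I'll check that from the top view. The big blank is in the short compartment and the clamp hangs level over its own.

Call:
step_arm(series=[{"x": 0.001,"y": 0.0,"z": 0.07,"ax": 0.0,"ay": 0.0,"az": 0.0,"grip": 1.0},{"x": 0.001,"y": 0.0,"z": 0.105,"ax": 0.0,"ay": 0.0,"az": 0.0,"grip": 1.0},{"x": 0.001,"y": 0.0,"z": 0.12,"ax": 0.0,"ay": 0.0,"az": 0.0,"grip": 1.0},{"x": 0.001,"y": 0.0,"z": 0.128,"ax": 0.0,"ay": 0.0,"az": 0.0,"grip": 1.0},{"x": 0.001,"y": 0.0,"z": 0.128,"ax": 0.0,"ay": 0.0,"az": 0.0,"grip": 1.0},{"x": 0.001,"y": 0.0,"z": 0.128,"ax": 0.0,"ay": 0.0,"az": 0.0,"grip": -0.3},{"x": 0.001,"y": 0.0,"z": 0.128,"ax": 0.0,"ay": 0.0,"az": 0.0,"grip": -0.3},{"x": 0.001,"y": 0.0,"z": 0.128,"ax": 0.0,"ay": 0.0,"az": 0.0,"grip": -0.3},{"x": 0.001,"y": 0.0,"z": 0.128,"ax": 0.0,"ay": 0.0,"az": 0.0,"grip": -0.3},{"x": 0.001,"y": 0.0,"z": 0.0,"ax": 0.0,"ay": 0.0,"az": 0.0,"grip": -1.0},{"x": 0.001,"y": 0.0,"z": 0.0,"ax": 0.0,"ay": 0.0,"az": 0.0,"grip": -1.0},{"x": 0.001,"y": 0.0,"z": 0.0,"ax": 0.0,"ay": 0.0,"az": 0.0,"grip": -1.0}], force=40)

```text
time: 15.3
tool_pos: [0.4243, -0.1474, 0.082]
tcp_rot: [2.205, 2.23, 0.004]
wrist_force: [0.3, -0.5, -0.0]
width: 1.003
grip_force: 0.0
```

```bash
python3 - <<'E'
from h import *
s=bot.read_state();print(s["tool_pos"],s["q"][[0,5]])
print(go(.6315,.3012,.10,1.927))
E
```

```text
[ 0.42426995 -0.14740446  0.08195338] [-0.38986403 -0.4011817 ]
(array([ 0.8924,  0.4248, -0.0358]), array([ 0.011,  0.007, -0.659]))
```

Call:
step_arm(series=[{"x": 0.892,"y": 0.425,"z": -0.036,"ax": 0.0,"ay": 0.0,"az": -0.659,"grip": -1.0},{"x": 0.892,"y": 0.425,"z": -0.036,"ax": 0.0,"ay": 0.0,"az": -0.659,"grip": -1.0},{"x": 0.892,"y": 0.425,"z": -0.036,"ax": 0.0,"ay": 0.0,"az": -0.659,"grip": -1.0},{"x": 0.892,"y": 0.425,"z": -0.036,"ax": 0.0,"ay": 0.0,"az": -0.659,"grip": -1.0},{"x": 0.892,"y": 0.425,"z": -0.036,"ax": 0.0,"ay": 0.0,"az": -0.659,"grip": -1.0},{"x": 0.892,"y": 0.425,"z": -0.036,"ax": 0.0,"ay": 0.0,"az": -0.659,"grip": -1.0},{"x": 0.892,"y": 0.425,"z": -0.036,"ax": 0.0,"ay": 0.0,"az": -0.659,"grip": -1.0},{"x": 0.892,"y": 0.425,"z": -0.036,"ax": 0.0,"ay": 0.0,"az": -0.659,"grip": -1.0},{"x": 0.892,"y": 0.425,"z": -0.036,"ax": 0.0,"ay": 0.0,"az": -0.659,"grip": -1.0},{"x": 0.892,"y": 0.425,"z": -0.036,"ax": 0.0,"ay": 0.0,"az": -0.659,"grip": -1.0},{"x": 0.892,"y": 0.425,"z": -0.036,"ax": 0.0,"ay": 0.0,"az": -0.659,"grip": -1.0},{"x": 0.892,"y": 0.425,"z": -0.036,"ax": 0.0,"ay": 0.0,"az": -0.659,"grip": -1.0}], force=40)

```text
time: 16.5
tool_pos: [0.628, 0.3025, 0.0948]
tcp_rot: [-1.789, -2.581, 0.004]
wrist_force: [-1.0, -0.5, 0.1]
width: 1.001
grip_force: 0.0
```

```bash
python3 - <<'E'
from h import *
s=bot.read_state();print(s["tool_pos"],abs(s["joint_vel"]).max())
print(go(.6315,.3012,.009,1.927))
E
```

```text
[0.62799283 0.30254697 0.09478553] 0.04005725753493733
(array([-0.0049,  0.0062,  0.1716]), array([-0.006,  0.001,  0.004]))
```

Call:
step_arm(series=[{"x": -0.005,"y": 0.006,"z": 0.09,"ax": 0.0,"ay": 0.0,"az": 0.0,"grip": -1.0},{"x": -0.005,"y": 0.006,"z": 0.14,"ax": 0.0,"ay": 0.0,"az": 0.0,"grip": -1.0},{"x": -0.005,"y": 0.006,"z": 0.17,"ax": 0.0,"ay": 0.0,"az": 0.0,"grip": -1.0},{"x": -0.005,"y": 0.006,"z": 0.17,"ax": 0.0,"ay": 0.0,"az": 0.0,"grip": -1.0},{"x": -0.005,"y": 0.006,"z": 0.17,"ax": 0.0,"ay": 0.0,"az": 0.0,"grip": 1.0},{"x": -0.005,"y": 0.006,"z": 0.17,"ax": 0.0,"ay": 0.0,"az": 0.0,"grip": 1.0},{"x": -0.005,"y": 0.006,"z": 0.17,"ax": 0.0,"ay": 0.0,"az": 0.0,"grip": 1.0},{"x": -0.005,"y": 0.006,"z": 0.17,"ax": 0.0,"ay": 0.0,"az": 0.0,"grip": 1.0},{"x": -0.005,"y": 0.006,"z": 0.17,"ax": 0.0,"ay": 0.0,"az": 0.0,"grip": 1.0},{"x": -0.005,"y": 0.006,"z": 0.17,"ax": 0.0,"ay": 0.0,"az": 0.0,"grip": 1.0},{"x": -0.005,"y": 0.006,"z": 0.17,"ax": 0.0,"ay": 0.0,"az": 0.0,"grip": 1.0}], force=40)

```text
time: 17.6
tool_pos: [0.6342, 0.3014, 0.0141]
tcp_rot: [1.791, 2.579, 0.004]
wrist_force: [-0.3, -0.2, 6.0]
width: 0.378
grip_force: 41.7
```

```bash
python3 - <<'E'
from h import *
s=bot.read_state();print(s["tool_pos"],s["width"]*85,s["grip_force"])
# check wide/long tray contents from top
c=imaging.read_camera("top"); cv2.imwrite("pics/t5.png",cv2.resize(c["img"][165:240,215:415],None,fx=4,fy=4,interpolation=cv2.INTER_CUBIC)[:,:,::-1])
print(go(.4913,-.1739,.09,1.582))
E
```

```text
[0.63424376 0.30136457 0.01413457] 32.11889910138765 41.6616690158844
(array([-0.791 , -0.5991, -0.1538]), array([ 0.006, -0.001,  0.659]))
```

View pics/t5.png

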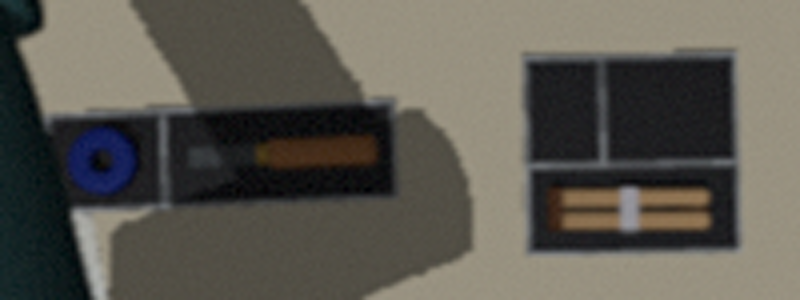

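The top view shows the file, big blank and clamp all inside their compartments. Next the slab.

Call:
step_arm(series=[{"x": 0.0,"y": 0.0,"z": -0.1,"ax": 0.0,"ay": 0.0,"az": 0.0,"grip": 1.0},{"x": 0.0,"y": 0.0,"z": -0.154,"ax": 0.0,"ay": 0.0,"az": 0.0,"grip": 1.0},{"x": -0.791,"y": -0.599,"z": -0.154,"ax": 0.0,"ay": 0.0,"az": 0.659,"grip": 1.0},{"x": -0.791,"y": -0.599,"z": -0.154,"ax": 0.0,"ay": 0.0,"az": 0.659,"grip": 1.0},{"x": -0.791,"y": -0.599,"z": -0.154,"ax": 0.0,"ay": 0.0,"az": 0.659,"grip": 1.0},{"x": -0.791,"y": -0.599,"z": -0.154,"ax": 0.0,"ay": 0.0,"az": 0.659,"grip": 1.0},{"x": -0.791,"y": -0.599,"z": -0.154,"ax": 0.0,"ay": 0.0,"az": 0.659,"grip": 1.0},{"x": -0.791,"y": -0.599,"z": -0.154,"ax": 0.0,"ay": 0.0,"az": 0.659,"grip": 1.0},{"x": -0.791,"y": -0.599,"z": -0.154,"ax": 0.0,"ay": 0.0,"az": 0.659,"grip": 1.0},{"x": -0.791,"y": -0.599,"z": -0.154,"ax": 0.0,"ay": 0.0,"az": 0.659,"grip": 1.0},{"x": -0.791,"y": -0.599,"z": -0.154,"ax": 0.0,"ay": 0.0,"az": 0.659,"grip": 1.0},{"x": -0.791,"y": -0.599,"z": -0.154,"ax": 0.0,"ay": 0.0,"az": 0.659,"grip": 1.0}], force=40)

```text
time: 18.85
tool_pos: [0.489, -0.1763, 0.0892]
tcp_rot: [2.209, 2.233, 0.0]
wrist_force: [0.0, -0.3, 0.0]
width: 0.387
grip_force: 40.9
```

Call:
step_arm(series=[{"x": 0.0,"y": 0.0,"z": 0.0,"ax": 0.0,"ay": 0.0,"az": 0.0,"grip": 1.0},{"x": 0.0,"y": 0.0,"z": 0.0,"ax": 0.0,"ay": 0.0,"az": 0.0,"grip": 1.0}])

```text
time: 19.05
tool_pos: [0.4896, -0.1753, 0.0891]
tcp_rot: [-2.212, -2.23, -0.001]
wrist_force: [-0.3, 0.2, -1.3]
width: 0.38
grip_force: 40.9
```

```bash
python3 - <<'E'
from h import *
s=bot.read_state();print(s["tool_pos"],s["width"]*85,s["grip_force"])
print(go(.4913,-.1739,.0175,1.582))
c=imaging.read_camera("side"); cv2.imwrite("pics/s6.png",cv2.resize(c["img"][130:240,240:380],None,fx=4,fy=4)[:,:,::-1])
E
```

```text
[ 0.48959664 -0.17531117  0.08907227] 32.31556037480683 40.92624485492706
(array([0.0027, 0.0034, 0.1431]), array([ 0.   , -0.001, -0.006]))
```

View pics/s6.png

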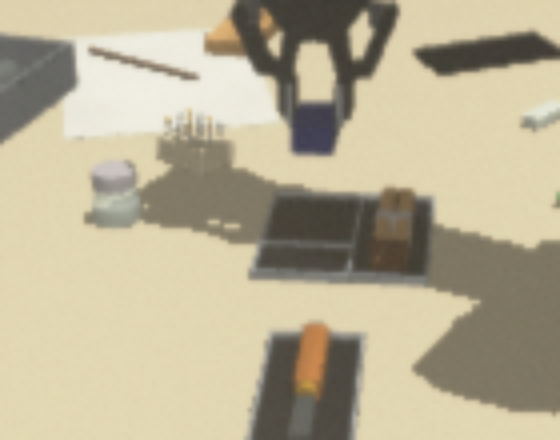

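The slab is held level and square. Lowering.

Call:
step_arm(series=[{"x": 0.002,"y": 0.003,"z": 0.08,"ax": 0.0,"ay": 0.0,"az": 0.0,"grip": 1.0},{"x": 0.002,"y": 0.003,"z": 0.12,"ax": 0.0,"ay": 0.0,"az": 0.0,"grip": 1.0},{"x": 0.002,"y": 0.003,"z": 0.136,"ax": 0.0,"ay": 0.0,"az": 0.0,"grip": 1.0},{"x": 0.002,"y": 0.003,"z": 0.143,"ax": 0.0,"ay": 0.0,"az": 0.0,"grip": 1.0},{"x": 0.002,"y": 0.003,"z": 0.143,"ax": 0.0,"ay": 0.0,"az": 0.0,"grip": 1.0},{"x": 0.002,"y": 0.003,"z": 0.143,"ax": 0.0,"ay": 0.0,"az": 0.0,"grip": -0.1},{"x": 0.002,"y": 0.003,"z": 0.143,"ax": 0.0,"ay": 0.0,"az": 0.0,"grip": -0.1},{"x": 0.002,"y": 0.003,"z": 0.143,"ax": 0.0,"ay": 0.0,"az": 0.0,"grip": -0.1},{"x": 0.002,"y": 0.003,"z": 0.143,"ax": 0.0,"ay": 0.0,"az": 0.0,"grip": -0.1},{"x": 0.002,"y": 0.003,"z": 0.05,"ax": 0.0,"ay": 0.0,"az": 0.0,"grip": -0.1},{"x": 0.002,"y": 0.003,"z": 0.0,"ax": 0.0,"ay": 0.0,"az": 0.0,"grip": -1.0},{"x": 0.002,"y": 0.003,"z": 0.0,"ax": 0.0,"ay": 0.0,"az": 0.0,"grip": -1.0}], force=40)

```text
time: 20.3
tool_pos: [0.4951, -0.175, 0.0936]
tcp_rot: [2.203, 2.228, 0.005]
wrist_force: [0.4, -0.3, 0.6]
width: 0.868
grip_force: 0.0
```

```bash
python3 - <<'E'
from h import *
s=bot.read_state();print(s["tool_pos"],s["width"],s["q"][[0,5]])
print(go(.484,.3985,.09,1.582))
E
```

```text
[ 0.49508668 -0.17496573  0.09360791] 0.8683057079658736 [-0.38714261 -0.3981613 ]
(array([ 1.1471, -0.0096,  0.0032]), array([ 0.016,  0.007, -0.   ]))
```

Call:
step_arm(series=[{"x": 0.95,"y": -0.008,"z": 0.0,"ax": 0.0,"ay": 0.0,"az": 0.0,"grip": -1.0},{"x": 0.95,"y": -0.008,"z": 0.0,"ax": 0.0,"ay": 0.0,"az": 0.0,"grip": -1.0},{"x": 0.95,"y": -0.008,"z": 0.0,"ax": 0.0,"ay": 0.0,"az": 0.0,"grip": -1.0},{"x": 0.95,"y": -0.008,"z": 0.0,"ax": 0.0,"ay": 0.0,"az": 0.0,"grip": -1.0},{"x": 0.95,"y": -0.008,"z": 0.0,"ax": 0.0,"ay": 0.0,"az": 0.0,"grip": -1.0},{"x": 0.95,"y": -0.008,"z": 0.0,"ax": 0.0,"ay": 0.0,"az": 0.0,"grip": -1.0},{"x": 0.95,"y": -0.008,"z": 0.0,"ax": 0.0,"ay": 0.0,"az": 0.0,"grip": -1.0},{"x": 0.95,"y": -0.008,"z": 0.0,"ax": 0.0,"ay": 0.0,"az": 0.0,"grip": -1.0},{"x": 0.95,"y": -0.008,"z": 0.0,"ax": 0.0,"ay": 0.0,"az": 0.0,"grip": -1.0},{"x": 0.95,"y": -0.008,"z": 0.0,"ax": 0.0,"ay": 0.0,"az": 0.0,"grip": -1.0},{"x": 0.95,"y": -0.008,"z": 0.0,"ax": 0.0,"ay": 0.0,"az": 0.0,"grip": -1.0},{"x": 0.95,"y": -0.008,"z": 0.0,"ax": 0.0,"ay": 0.0,"az": 0.0,"grip": -1.0}], force=30)

```text
time: 21.5
tool_pos: [0.4813, 0.3014, 0.0879]
tcp_rot: [-2.207, -2.236, 0.003]
wrist_force: [0.5, 0.4, 1.0]
width: 0.996
grip_force: 0.0
```

```bash
python3 - <<'E'
from h import *
s=bot.read_state();print(s["tool_pos"],abs(s["joint_vel"]).max())
print(go(.484,.3985,.08,1.582))
E
```

```text
[0.48132087 0.30135092 0.08789569] 0.03086726226141772
(array([0.1942, 0.0079, 0.0155]), array([-0.003,  0.003,  0.003]))
```

Call:
step_arm(series=[{"x": 0.194,"y": 0.008,"z": 0.015,"ax": 0.0,"ay": 0.0,"az": 0.0,"grip": -1.0},{"x": 0.194,"y": 0.008,"z": 0.015,"ax": 0.0,"ay": 0.0,"az": 0.0,"grip": -1.0},{"x": 0.194,"y": 0.008,"z": 0.015,"ax": 0.0,"ay": 0.0,"az": 0.0,"grip": -1.0},{"x": 0.194,"y": 0.008,"z": 0.015,"ax": 0.0,"ay": 0.0,"az": 0.0,"grip": -1.0},{"x": 0.194,"y": 0.008,"z": 0.015,"ax": 0.0,"ay": 0.0,"az": 0.0,"grip": -1.0},{"x": 0.194,"y": 0.008,"z": 0.015,"ax": 0.0,"ay": 0.0,"az": 0.0,"grip": -1.0}], force=30)

```text
time: 22.1
tool_pos: [0.4851, 0.3965, 0.0813]
tcp_rot: [2.211, 2.232, -0.002]
wrist_force: [0.1, -0.4, -0.9]
width: 0.999
grip_force: 0.0
```

```bash
python3 - <<'E'
from h import *
s=bot.read_state();print(s["tool_pos"],abs(s["joint_vel"]).max())
print(go(.484,.3985,.009,1.582))
E
```

```text
[0.48511187 0.39654828 0.08128924] 0.00470939328523315
(array([ 0.0041, -0.0021,  0.1446]), array([-0.001,  0.002, -0.004]))
```

Call:
step_arm(series=[{"x": 0.003,"y": -0.002,"z": 0.08,"ax": 0.0,"ay": 0.0,"az": 0.0,"grip": -1.0},{"x": 0.003,"y": -0.002,"z": 0.12,"ax": 0.0,"ay": 0.0,"az": 0.0,"grip": -1.0},{"x": 0.003,"y": -0.002,"z": 0.144,"ax": 0.0,"ay": 0.0,"az": 0.0,"grip": -1.0},{"x": 0.003,"y": -0.002,"z": 0.144,"ax": 0.0,"ay": 0.0,"az": 0.0,"grip": -1.0},{"x": 0.003,"y": -0.002,"z": 0.144,"ax": 0.0,"ay": 0.0,"az": 0.0,"grip": 1.0},{"x": 0.003,"y": -0.002,"z": 0.144,"ax": 0.0,"ay": 0.0,"az": 0.0,"grip": 1.0},{"x": 0.003,"y": -0.002,"z": 0.144,"ax": 0.0,"ay": 0.0,"az": 0.0,"grip": 1.0},{"x": 0.003,"y": -0.002,"z": 0.144,"ax": 0.0,"ay": 0.0,"az": 0.0,"grip": 1.0},{"x": 0.003,"y": -0.002,"z": 0.144,"ax": 0.0,"ay": 0.0,"az": 0.0,"grip": 1.0},{"x": 0.003,"y": -0.002,"z": 0.144,"ax": 0.0,"ay": 0.0,"az": 0.0,"grip": 1.0},{"x": 0.003,"y": -0.002,"z": 0.144,"ax": 0.0,"ay": 0.0,"az": 0.0,"grip": 1.0}], force=30)

```text
time: 23.2
tool_pos: [0.4849, 0.4007, 0.0109]
tcp_rot: [2.209, 2.234, 0.003]
wrist_force: [-0.1, -0.6, 5.9]
width: 0.311
grip_force: 29.5
```

```bash
python3 - <<'E'
from h import *
s=bot.read_state();print(s["tool_pos"],s["width"]*85,s["grip_force"])
print(go(.4905,-.0999,.09,1.582))
E
```

```text
[0.48485041 0.40069549 0.01087015] 26.42067950699272 29.513800274580717
(array([-1.0011e+00,  2.0000e-04, -1.5940e-01]), array([ 0.003, -0.002,  0.   ]))
```

Call:
step_arm(series=[{"x": 0.0,"y": 0.0,"z": -0.1,"ax": 0.0,"ay": 0.0,"az": 0.0,"grip": 1.0},{"x": 0.0,"y": 0.0,"z": -0.159,"ax": 0.0,"ay": 0.0,"az": 0.0,"grip": 1.0},{"x": -1.0,"y": 0.0,"z": -0.159,"ax": 0.0,"ay": 0.0,"az": 0.0,"grip": 1.0},{"x": -1.0,"y": 0.0,"z": -0.159,"ax": 0.0,"ay": 0.0,"az": 0.0,"grip": 1.0},{"x": -1.0,"y": 0.0,"z": -0.159,"ax": 0.0,"ay": 0.0,"az": 0.0,"grip": 1.0},{"x": -1.0,"y": 0.0,"z": -0.159,"ax": 0.0,"ay": 0.0,"az": 0.0,"grip": 1.0},{"x": -1.0,"y": 0.0,"z": -0.159,"ax": 0.0,"ay": 0.0,"az": 0.0,"grip": 1.0},{"x": -1.0,"y": 0.0,"z": -0.159,"ax": 0.0,"ay": 0.0,"az": 0.0,"grip": 1.0},{"x": -1.0,"y": 0.0,"z": -0.159,"ax": 0.0,"ay": 0.0,"az": 0.0,"grip": 1.0},{"x": -1.0,"y": 0.0,"z": -0.159,"ax": 0.0,"ay": 0.0,"az": 0.0,"grip": 1.0},{"x": -1.0,"y": 0.0,"z": -0.159,"ax": 0.0,"ay": 0.0,"az": 0.0,"grip": 1.0},{"x": -1.0,"y": 0.0,"z": -0.159,"ax": 0.0,"ay": 0.0,"az": 0.0,"grip": 1.0}], force=30)

```text
time: 24.4
tool_pos: [0.4893, -0.1018, 0.0892]
tcp_rot: [2.208, 2.234, 0.001]
wrist_force: [0.2, -0.1, 0.2]
width: 0.313
grip_force: 29.8
```

```bash
python3 - <<'E'
from h import *
s=bot.read_state();print(s["tool_pos"],s["width"]*85,s["grip_force"],abs(s["joint_vel"]).max())
print(go(.4905,-.0999,.08,1.582))
E
```

```text
[ 0.48931102 -0.10182197  0.08918106] 26.636672857978965 29.783038515597582 0.9862980129628427
(array([0.0038, 0.0024, 0.0184]), array([0.001, 0.   , 0.   ]))
```

Call:
step_arm(series=[{"x": 0.0,"y": 0.0,"z": 0.0,"ax": 0.0,"ay": 0.0,"az": 0.0,"grip": 1.0},{"x": 0.0,"y": 0.0,"z": 0.0,"ax": 0.0,"ay": 0.0,"az": 0.0,"grip": 1.0},{"x": 0.0,"y": 0.0,"z": 0.0,"ax": 0.0,"ay": 0.0,"az": 0.0,"grip": 1.0}])

```text
time: 24.7
tool_pos: [0.4893, -0.099, 0.0887]
tcp_rot: [-2.208, -2.233, 0.0]
wrist_force: [0.1, 0.9, -1.8]
width: 0.311
grip_force: 29.8
```

```bash
python3 - <<'E'
from h import *
s=bot.read_state();print(s["tool_pos"],abs(s["joint_vel"]).max())
print(go(.4905,-.0999,.0145,1.582))
c=imaging.read_camera("side"); cv2.imwrite("pics/s7.png",cv2.resize(c["img"][130:240,240:380],None,fx=4,fy=4)[:,:,::-1])
E
```

```text
[ 0.48930825 -0.09904132  0.0887194 ] 0.023182880452526616
(array([-0.0018,  0.0025,  0.1484]), array([-0.001, -0.001,  0.   ]))
```

View pics/s7.png

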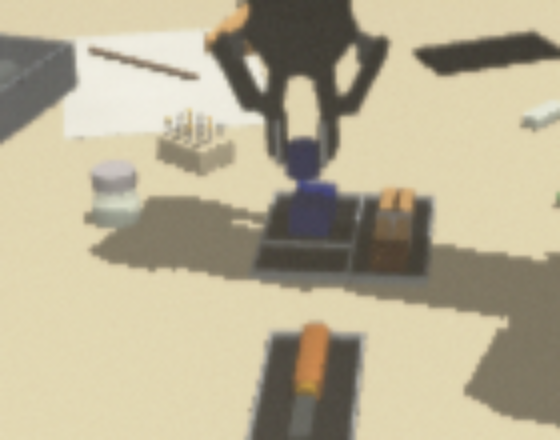

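The small blank hangs upright, and the slab sits in the large pocket. Lowering.

Call:
step_arm(series=[{"x": -0.001,"y": 0.002,"z": 0.08,"ax": 0.0,"ay": 0.0,"az": 0.0,"grip": 1.0},{"x": -0.001,"y": 0.002,"z": 0.125,"ax": 0.0,"ay": 0.0,"az": 0.0,"grip": 1.0},{"x": -0.001,"y": 0.002,"z": 0.141,"ax": 0.0,"ay": 0.0,"az": 0.0,"grip": 1.0},{"x": -0.001,"y": 0.002,"z": 0.148,"ax": 0.0,"ay": 0.0,"az": 0.0,"grip": 1.0},{"x": -0.001,"y": 0.002,"z": 0.148,"ax": 0.0,"ay": 0.0,"az": 0.0,"grip": 1.0},{"x": -0.001,"y": 0.002,"z": 0.148,"ax": 0.0,"ay": 0.0,"az": 0.0,"grip": -0.1},{"x": -0.001,"y": 0.002,"z": 0.148,"ax": 0.0,"ay": 0.0,"az": 0.0,"grip": -0.1},{"x": -0.001,"y": 0.002,"z": 0.148,"ax": 0.0,"ay": 0.0,"az": 0.0,"grip": -0.1},{"x": -0.001,"y": 0.002,"z": 0.148,"ax": 0.0,"ay": 0.0,"az": 0.0,"grip": -0.1},{"x": -0.001,"y": 0.002,"z": 0.05,"ax": 0.0,"ay": 0.0,"az": 0.0,"grip": -0.1},{"x": -0.001,"y": 0.002,"z": 0.0,"ax": 0.0,"ay": 0.0,"az": 0.0,"grip": -1.0},{"x": -0.001,"y": 0.002,"z": -0.1,"ax": 0.0,"ay": 0.0,"az": 0.0,"grip": -1.0}], force=30)

```text
time: 25.95
tool_pos: [0.4881, -0.0999, 0.1375]
tcp_rot: [-2.206, -2.23, 0.005]
wrist_force: [0.7, -0.4, 0.1]
width: 0.871
grip_force: 0.0
```

Call:
step_arm(series=[{"x": -0.6,"y": 0.0,"z": -0.2,"ax": 0.0,"ay": 0.0,"az": 0.0,"grip": -1.0},{"x": -0.6,"y": 0.0,"z": -0.2,"ax": 0.0,"ay": 0.0,"az": 0.0,"grip": -1.0},{"x": -0.6,"y": 0.0,"z": -0.2,"ax": 0.0,"ay": 0.0,"az": 0.0,"grip": -1.0},{"x": -0.6,"y": 0.0,"z": -0.2,"ax": 0.0,"ay": 0.0,"az": 0.0,"grip": -1.0},{"x": -0.6,"y": 0.0,"z": -0.2,"ax": 0.0,"ay": 0.0,"az": 0.0,"grip": -1.0},{"x": -0.6,"y": 0.0,"z": -0.2,"ax": 0.0,"ay": 0.0,"az": 0.0,"grip": -1.0},{"x": -0.6,"y": 0.0,"z": -0.2,"ax": 0.0,"ay": 0.0,"az": 0.0,"grip": -1.0},{"x": -0.6,"y": 0.0,"z": -0.2,"ax": 0.0,"ay": 0.0,"az": 0.0,"grip": -1.0},{"x": -0.6,"y": 0.0,"z": -0.2,"ax": 0.0,"ay": 0.0,"az": 0.0,"grip": -1.0},{"x": -0.6,"y": 0.0,"z": -0.2,"ax": 0.0,"ay": 0.0,"az": 0.0,"grip": -1.0}])

```text
time: 26.95
tool_pos: [0.4937, -0.3985, 0.2379]
tcp_rot: [-2.206, -2.233, -0.001]
wrist_force: [0.5, 0.2, -0.8]
width: 0.998
grip_force: 0.0
```

```bash
python3 - <<'E'
from h import *
s=bot.read_state();print(s["tool_pos"],abs(s["joint_vel"]).max())
t=imaging.read_camera("top")["img"][100:245,210:410]; c=imaging.read_camera("side")["img"][130:280,240:400]
cv2.imwrite("pics/e.png",np.hstack([cv2.resize(t,(414,300),interpolation=cv2.INTER_CUBIC),cv2.resize(c,(320,300),interpolation=cv2.INTER_CUBIC)])[:,:,::-1])
E
```

```text
[ 0.49367713 -0.39846032  0.23790111] 0.008688817639125703
```

View pics/e.png

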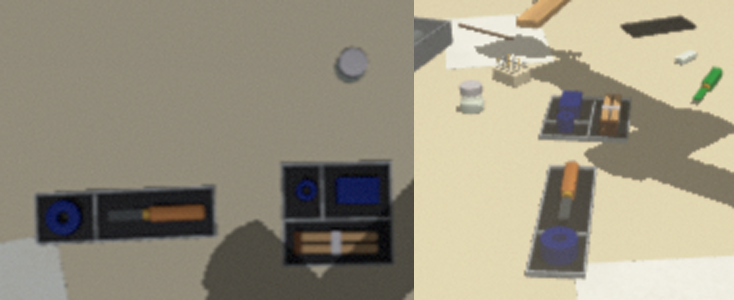

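All five parts lie flat in their own compartments. The jar is unmoved, and the arm is clear.

```bash
python3 -c "
from workcell import bot
print(bot.finish_job())"
```

```text
the job is handed in; nothing more can be done
None
```

Both kits are made up and handed in: all five pieces were placed in the order asked and, in the last pictures, lie in their own compartments, with about 27 s on the clock and the jar and burr block left alone.

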